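Find the tube rotator with the worn wheel bearing and switch it off

TASK

One of the three tube rotators has a worn bearing, felt as play when the top of its wheel's rim is rocked along the axle. Rock the wheels one by one, gently pushing the rim top first outward (away from the motor box) until it firmly stops, about 6 N and never more than 12 N, resting there half a second, then back toward the box in the same way. When you have found the worn one, leave its wheel tipped to the box end of its play as a sign, and switch that rotator off by swinging its lever fully over; leave the other levers and the things standing about alone.

Things in the scene. Friction and masses are not known exactly. Their poses are not given: they have to be found in the camera images.
- rotator_a: one of three lookalike tube rotators, screwed down: grey base 190 x 120 x 12, white motor box 120 x 90 (x = -85 to 35), box top 120 above the bench. Origin on the bench under the base's centre; +x level along the axle from box out to wheel, +y level across, +z up. Wheel: upright white disc, diameter 120, 10 thick, centre at x = 65, z = 95; it does not spin, only rocks
- rim_a (a point): topmost point of rotator_a's wheel rim, mid-thickness, 155 above the bench, moves with the wheel; 35 higher than the box top. Hub and tube clips are on the outer face only, none within 18 of the rim. Pushed along x, the rim tips about the wheel's centre: a sound wheel meets the axle's stiff spring at once; a worn one first tips freely, under 1 N, about 7 mm each way, stays where left
- axle_a (a joint): elastic bending of rotator_a's axle in rad, 0 unloaded, + when the rim top is pushed outward (+x), - toward the box. Stiffness 17 N m/rad: pushed 12 mm below the rim top, about 7 N per mm, and 10 N gives 0.028; 0.055 strains the axle. The free tipping of a worn bearing is not in this value
- lever_tip_a (a point): centre of the 18 mm black ball on rotator_a's switch lever, a steel rod 8 mm thick, 50 from pivot to ball centre, pivoting 126 above the bench, on top of the box at the rotator's x = -60, y = 0. On: leans to the rotator's -y (ball at y = -26, z = 169). Swings over the top to the mirrored place at +y: off
- lever_a (a joint): rotator_a's lever, rad: 0 = on (at its stop on the -y side), 1.1 = off (at its stop on the +y side); needs about 1 to 2 N, stays where left
- rotator_b: one of three lookalike tube rotators, screwed down: grey base 190 x 120 x 12, white motor box 120 x 90 (x = -85 to 35), box top 120 above the bench. Origin on the bench under the base's centre; +x level along the axle from box out to wheel, +y level across, +z up. Wheel: upright white disc, diameter 120, 10 thick, centre at x = 65, z = 95; it does not spin, only rocks
- rim_b (a point): topmost point of rotator_b's wheel rim, mid-thickness, 155 above the bench, moves with the wheel; 35 higher than the box top. Hub and tube clips are on the outer face only, none within 18 of the rim. Pushed along x, the rim tips about the wheel's centre: a sound wheel meets the axle's stiff spring at once; a worn one first tips freely, under 1 N, about 7 mm each way, stays where left
- axle_b (a joint): elastic bending of rotator_b's axle in rad, 0 unloaded, + when the rim top is pushed outward (+x), - toward the box. Stiffness 17 N m/rad: pushed 12 mm below the rim top, about 7 N per mm, and 10 N gives 0.028; 0.055 strains the axle. The free tipping of a worn bearing is not in this value
- lever_tip_b (a point): centre of the 18 mm black ball on rotator_b's switch lever, a steel rod 8 mm thick, 50 from pivot to ball centre, pivoting 126 above the bench, on top of the box at the rotator's x = -60, y = 0. On: leans to the rotator's -y (ball at y = -26, z = 169). Swings over the top to the mirrored place at +y: off
- lever_b (a joint): rotator_b's lever, rad: 0 = on (at its stop on the -y side), 1.1 = off (at its stop on the +y side); needs about 1 to 2 N, stays where left
- rotator_c: one of three lookalike tube rotators, screwed down: grey base 190 x 120 x 12, white motor box 120 x 90 (x = -85 to 35), box top 120 above the bench. Origin on the bench under the base's centre; +x level along the axle from box out to wheel, +y level across, +z up. Wheel: upright white disc, diameter 120, 10 thick, centre at x = 65, z = 95; it does not spin, only rocks
- rim_c (a point): topmost point of rotator_c's wheel rim, mid-thickness, 155 above the bench, moves with the wheel; 35 higher than the box top. Hub and tube clips are on the outer face only, none within 18 of the rim. Pushed along x, the rim tips about the wheel's centre: a sound wheel meets the axle's stiff spring at once; a worn one first tips freely, under 1 N, about 7 mm each way, stays where left
- axle_c (a joint): elastic bending of rotator_c's axle in rad, 0 unloaded, + when the rim top is pushed outward (+x), - toward the box. Stiffness 17 N m/rad: pushed 12 mm below the rim top, about 7 N per mm, and 10 N gives 0.028; 0.055 strains the axle. The free tipping of a worn bearing is not in this value
- lever_tip_c (a point): centre of the 18 mm black ball on rotator_c's switch lever, a steel rod 8 mm thick, 50 from pivot to ball centre, pivoting 126 above the bench, on top of the box at the rotator's x = -60, y = 0. On: leans to the rotator's -y (ball at y = -26, z = 169). Swings over the top to the mirrored place at +y: off
- lever_c (a joint): rotator_c's lever, rad: 0 = on (at its stop on the -y side), 1.1 = off (at its stop on the +y side); needs about 1 to 2 N, stays where left
- jar: bystander: clear specimen jar with red cap, diameter 52, 65 high; origin at the centre of its underside
- dish: bystander: clear flat culture dish, diameter 90, 16 high; origin at the centre of its underside
- tube_rack: bystander: grey rack 60 x 140 with white tubes, 49 high; origin at the centre of its underside
Things that resemble listed ones, but are neither listed nor needed, are in the scene too. Leave any purple or turquoise look-alike of the rotator_a alone. What is shaped like the rotator_b but blue is not meant.

How it is judged (in metres and radians):
On the way, in this order (a step that is already met when the one before it is completed fails the run):
1. the worn wheel is pressed outward against the end of its play: its rim top is over 5 mm outward of upright with its axle bent by over 0.008 rad (((x of rim_a in the frame of rotator_a above 0.07 m and value of joint axle_a above 0.008 rad) or (x of rim_b in the frame of rotator_b above 0.07 m and value of joint axle_b above 0.008 rad) or (x of rim_c in the frame of rotator_c above 0.07 m and value of joint axle_c above 0.008 rad))), for 0.2 s.
2. then it is pressed toward its motor box against the other end: rim top over 5 mm toward the box, axle bent by over 0.008 rad that way (((x of rim_a in the frame of rotator_a below 0.06 m and value of joint axle_a below -0.008 rad) or (x of rim_b in the frame of rotator_b below 0.06 m and value of joint axle_b below -0.008 rad) or (x of rim_c in the frame of rotator_c below 0.06 m and value of joint axle_c below -0.008 rad))), for 0.2 s.
3. then the lever of that rotator, its wheel left tipped, is swung over to off (((value of joint lever_a above 0.95 rad and x of rim_a in the frame of rotator_a below 0.06 m) or (value of joint lever_b above 0.95 rad and x of rim_b in the frame of rotator_b below 0.06 m) or (value of joint lever_c above 0.95 rad and x of rim_c in the frame of rotator_c below 0.06 m))), for 0.1 s.
At the end, for the whole second after the job is handed in: the worn rotator's lever is off (above 0.95 of 1.1 rad) and its wheel rests with the rim top over 5 mm toward the box, both other levers are still on (below 0.15 rad), and no axle is loaded (within 0.004 rad) (((value of joint lever_a above 0.95 rad and x of rim_a in the frame of rotator_a below 0.06 m and value of joint each of lever_b, lever_c below 0.15 rad) or (value of joint lever_b above 0.95 rad and x of rim_b in the frame of rotator_b below 0.06 m and value of joint each of lever_a, lever_c below 0.15 rad) or (value of joint lever_c above 0.95 rad and x of rim_c in the frame of rotator_c below 0.06 m and value of joint each of lever_a, lever_b below 0.15 rad)) and value of joint axle_a between -0.004 and 0.004 rad and value of joint axle_b between -0.004 and 0.004 rad and value of joint axle_c between -0.004 and 0.004 rad); the robot touches nothing.
It fails at once if an axle is strained: bent beyond 0.055 rad either way (about 15 N at the very top of the rim, 19 N 12 mm lower) (value of joint any of axle_a, axle_b, axle_c above 0.055 rad or value of joint any of axle_a, axle_b, axle_c below -0.055 rad).
It fails at once if a lever is moved (over 0.3 rad) whose wheel is not tipped over 5 mm toward its box ((value of joint lever_a above 0.3 rad and x of rim_a in the frame of rotator_a above 0.06 m) or (value of joint lever_b above 0.3 rad and x of rim_b in the frame of rotator_b above 0.06 m) or (value of joint lever_c above 0.3 rad and x of rim_c in the frame of rotator_c above 0.06 m)).
It fails at once if the jar, dish or tube rack is displaced by over 20 mm (distance of any of jar, dish, tube_rack from where it was at the start of the episode above 0.02 m).
It also fails if it takes over 72 s, if anything falls off the work surface, if the arm or the gripper's body presses on something with over 40 N, if the wrist force passes 120 N, or if a joint passes its speed limit or range.

ROBOT

A 6-joint arm with a two-finger parallel gripper is mounted at the origin on the work surface. World frame = base frame: x ahead of the robot, y to its left, z up, the work surface at z = 0. Lengths are in m, angles in degrees, forces in N, time in s.
With the tool pointing down it reaches from about 0.25 to 0.725 m from the base axis. Payload 9.7 kg.
Tool frame: the origin (TCP) lies on the centre line of the jaws, within the pads' length; the fingertips stand 14 mm ahead of it and the grasp point (between the pads) lies 5 mm behind it; z points along the fingers, y is the line along which they close (so a half turn about z gives the same grasp; the last joint's range is limited). The gripper opens to 85 mm and grips with 20 to 120 N. Pads are 22 mm wide; open, the fingers measure 114 mm over their backs; the gripper's body (76 mm by 85 mm) begins 54 mm behind the grasp point. The pads swing forward as they close: fully open they stand 13 mm farther back than shut.
Start: joints at [63.598, 4.979, 10.078, 95.1, 0, 90], TCP at [0.245, 0.493, 0.245] pointing down, gripper open.
Joint ranges: [-179.16, 179.16], [-48.56, 103.87], [-65.8, 70.77], [-126.05, 130.52], [-82.76, 87.17], [-180, 180]. Speed limits (degrees/s): [127.2, 127.2, 147.25, 180, 180, 180].

INTERFACE

Orientations are given as [roll, pitch, yaw] about the fixed x, y, z axes, in that order (R = Rz(yaw) Ry(pitch) Rx(roll)).
In Python, from workcell import bot, camera, get_calibration, ticket gives the robot as it stands. The module is installed in compiled form; this text tells all that it offers.
- The arm moves only by the tool send_rows, never from a script. Its arguments are lists of equal length, an entry for each row: "linear": the shift along the tool's x, y, z in m, a list of three; "twist": the turn, a rotation vector about the tool's x, y, z in units of 10 degrees (1.0 is 10 degrees), a list of three; "gripper": the opening in per cent of the stroke, from 0 (shut) to 100 (fully open). In form: {"linear": [[x, y, z], ...], "twist": [[wx, wy, wz], ...], "gripper": [gripper, ...]}. A call has 1 to 8 rows; each row shifts and turns the commanded pose from where the row before left it, along the tool's axes as they then stand; what a row does not reach is not made up. A row lasts 1/8 s, in which the tool goes at most 62.5 mm and 10.7 degrees, less where a joint would pass 70% of its speed; a pose out of reach is approached as far as the arm can. A call with a gripper value outside its range is refused whole. The fingers move at their own pace and stop on an object; "grip_force" is the grip in N (left out, the last holds). Time passes only in rows, so rows that do not move let the fingers close. It gives the time, the measured TCP pose, the force, the opening and the grip force at its end, in the units of the state.
- bot.get_obs(): the state, without advancing time (a new reading comes with each control period).
- camera(name): name is "side" or "top"; returns the picture (400x640x3 uint8, red, green, blue); there is no depth.
- get_calibration(name): a dict with "fx", "fy", "cx", "cy" (pixels), "origin" and "orientation" of the camera in the world. Camera axes: x right, y down, z forward; pixel columns grow to the right and rows downward; lengths in m; the calibration is good to about 2 mm. A picture is of the moment at which its call begins. get_calibration takes no time and is no camera call.
- ticket.job_done(): hands the job in; it is judged then, once.
The state is a dict: "time": time; "q": joint angles; "qd": joint speeds; "joint_efforts": joint torques, N m; "ee_pos": TCP position; "tcp_rot": TCP orientation; "wrist_force": force on the tool from outside, world axes, zero at the start; "torque": the same for the moment, N m; "opening": finger opening in m; "grasp_force": force on a finger pad.
Only numpy, scipy, OpenCV 4.12 (cv2) and the standard library are available. Lean on these libraries where they do the work, as an engineer would, in place of code of your own. Each camera call takes 0.05 s, during which the arm holds its last target. There are 200 camera calls.

## Working session

There is one attempt and no reset: what is moved stays moved. The work goes in short steps, Python scripts to look and compute and a tool call to move; the robot and the scene stay as the last step left them, time stands still between calls to the robot, and variables do not carry over. Pictures are saved under pics/ and viewed, at most 10 in all, crops included, and the job is handed in when it is done.

Besides the shell and the picture viewer there is one more tool, called as name(argument=value, ...) on one line, values as JSON. send_rows: Moves the arm, as the interface text tells. Its arguments: {"type":"object","properties":{"linear":{"type":"array"},"twist":{"type":"array"},"gripper":{"type":"array"},"grip_force":{"type":"number"}},"required":["linear","twist","gripper"]}

```bash
mkdir -p pics
python3 - <<'E'
from workcell import bot,camera,get_calibration
import cv2
for n in("top","side"):
    im=camera(n);cv2.imwrite(f"pics/{n}0.png",im[:,:,::-1]);print(n,get_calibration(n))
print(bot.get_obs())
E
```

```text
top {'fx': 465.45376279118284, 'fy': 465.45376279118284, 'cx': 327.6501341708907, 'cy': 196.8273885152228, 'origin': array([ 0.35064778, -0.12574072,  1.45245605]), 'orientation': array([-174.05949446,    0.45134581,  -90.25893636])}
side {'fx': 477.20296843541564, 'fy': 477.20296843541564, 'cx': 314.1102733721258, 'cy': 196.2628402978687, 'origin': array([-0.08941135, -1.22416948,  1.07669971]), 'orientation': array([-127.93667875,   -0.95657489,  -27.3848338 ])}
{'time': 0.1, 'q': array([ 6.35999417e+01,  5.00798305e+00,  1.00401066e+01,  9.51010334e+01,
       -3.29617641e-04,  9.00024422e+01]), 'qd': array([-0.03383439,  0.03650581,  0.13377384,  0.0367751 , -0.01180988,
       -0.02230262]), 'joint_efforts': array([ 6.44564861e-04, -5.21561265e+01,  4.65654051e+01,  1.60651153e-02,
        1.28725600e-05, -2.29636129e-05]), 'ee_pos': array([0.24446536, 0.49246752, 0.2446636 ]), 'tcp_rot': array([-1.79931090e+02,  3.32554659e-04,  1.53597500e+02]), 'wrist_force': array([-0.33183992,  0.67865556,  0.5293897 ]), 'torque': array([ 0.00931479, -0.0034921 ,  0.0463715 ]), 'grasp_force': 0.0, 'opening': 0.08556951541541055}
```

View pics/top0.png

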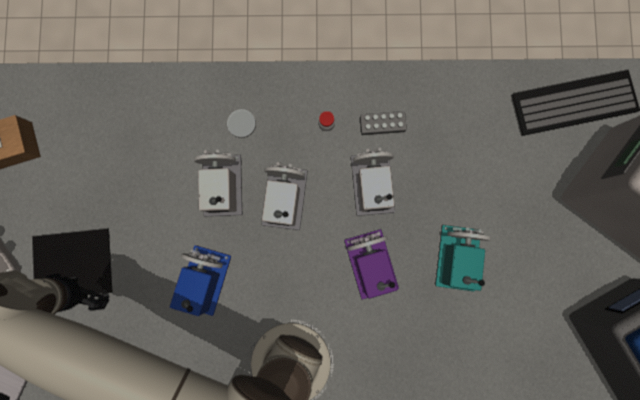

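View pics/side0.png

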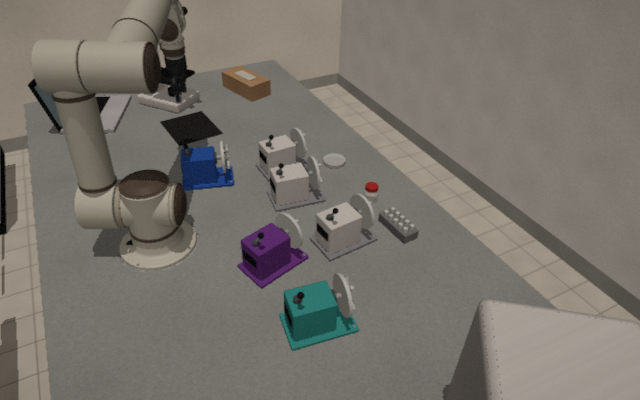

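The top view shows three white rotators at about (216,188), (281,200) and (376,187), wheels pointing up in the image (+x). Lookalikes to leave alone: blue (200,283), purple (372,268), turquoise (462,260). Bystanders: dish (241,123), jar (327,120), rack (384,122). Next I measure the box tops and balls, with one close crop.

```bash
cat > h.py <<'E'
import numpy as np,cv2
from scipy.spatial.transform import Rotation as Ro
from workcell import bot,camera,get_calibration
def cam(n):
    c=get_calibration(n);return c,Ro.from_euler('xyz',c['orientation'],degrees=True).as_matrix()
def ray(n,u,v,z):
    c,R=cam(n);d=R@np.array([(u-c['cx'])/c['fx'],(v-c['cy'])/c['fy'],1]);o=c['origin']
    return o+d*(z-o[2])/d[2]
def proj(n,P):
    c,R=cam(n);p=R.T@(np.asarray(P)-c['origin']);return np.array([c['fx']*p[0]/p[2]+c['cx'],c['fy']*p[1]/p[2]+c['cy']])
E
python3 - <<'E'
from h import *
im=cv2.imread('pics/top0.png');hsv=cv2.cvtColor(im,cv2.COLOR_BGR2HSV)
m=((hsv[:,:,1]<40)&(hsv[:,:,2]>165)).astype(np.uint8)*255
m2=cv2.morphologyEx(m,cv2.MORPH_CLOSE,np.ones((5,5)));m2=cv2.morphologyEx(m2,cv2.MORPH_OPEN,np.ones((13,13)))
vis=im.copy()
for c in cv2.findContours(m2[:240],cv2.RETR_EXTERNAL,cv2.CHAIN_APPROX_NONE)[0]:
    u,v=c[:,0].mean(0)
    if not(180<u<420 and 140<v<230):continue
    b=cv2.boxPoints(cv2.minAreaRect(c));P=np.array([ray('top',*p,.12)[:2] for p in b])
    e=[np.linalg.norm(P[i]-P[i-1]) for i in range(4)]
    i=int(np.argmax(e));d=P[i]-P[i-1];d*=np.sign(d[0])
    yaw=np.degrees(np.arctan2(d[1],d[0]));cen=P.mean(0);a=np.radians(yaw)
    o=cen+.025*np.array([np.cos(a),np.sin(a)])
    print((u,v),'box c',cen.round(4),'yaw',yaw.round(1),'sides',np.round(e,3),'origin',o.round(4))
    x,y=np.array([np.cos(a),np.sin(a)]),np.array([-np.sin(a),np.cos(a)])
    for q in[(65,0,155),(-60,-26,169),(-60,0,126),(65,60,95),(65,-60,95)]:
        print(q,proj('top',[*(o+x*q[0]/1e3+y*q[1]/1e3),q[2]/1e3]).round(1),proj('side',[*(o+x*q[0]/1e3+y*q[1]/1e3),q[2]/1e3]).round(1))
    cv2.drawContours(vis,[b.astype(int)],0,(0,0,255),1)
cv2.imwrite('pics/c.png',cv2.resize(vis[135:240,180:410],None,fx=3.4,fy=3.4,interpolation=cv2.INTER_CUBIC))
E
```

```text
(no output)
```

View pics/c.png

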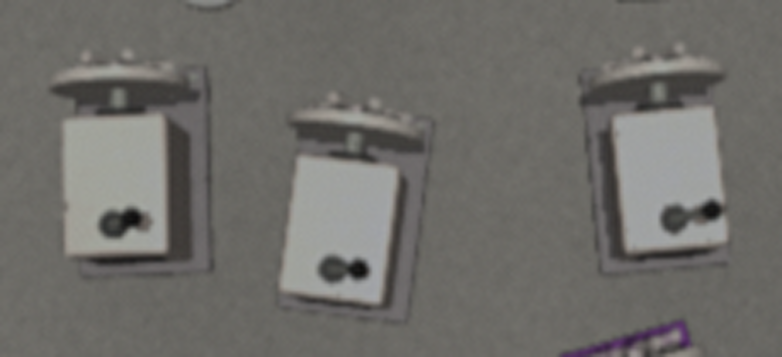

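The crop shows three white boxes with their wheels at the top and black levers leaning right (−y, on). My brightness threshold was too high, so I'll redo it with Otsu.

Run:
```python
from h import *
im=cv2.imread('pics/top0.png');hsv=cv2.cvtColor(im,cv2.COLOR_BGR2HSV);V=hsv[:,:,2]
print([V[y,x] for x,y in((210,180),(282,190),(372,180),(240,210),(215,155))])
m=((hsv[:,:,1]<50)&(V>140)).astype(np.uint8)*255
m2=cv2.morphologyEx(m,cv2.MORPH_CLOSE,np.ones((9,9)));m2=cv2.morphologyEx(m2,cv2.MORPH_OPEN,np.ones((13,13)))
for c in cv2.findContours(m2[:240],cv2.RETR_EXTERNAL,cv2.CHAIN_APPROX_NONE)[0]:
    u,v=c[:,0].mean(0)
    if not(180<u<420 and 140<v<230):continue
    b=cv2.boxPoints(cv2.minAreaRect(c));P=np.array([ray('top',*p,.12)[:2] for p in b])
    e=[np.linalg.norm(P[i]-P[i-1]) for i in range(4)]
    i=int(np.argmax(e));d=P[i]-P[i-1];d*=np.sign(d[0])
    yaw=np.degrees(np.arctan2(d[1],d[0]));cen=P.mean(0);a=np.radians(yaw)
    o=cen+.025*np.array([np.cos(a),np.sin(a)])
    print((u.round(1),v.round(1)),'c',cen.round(4),'yaw',yaw.round(1),'sides',np.round(e,3),'origin',o.round(4))
    x,y=np.array([np.cos(a),np.sin(a)]),np.array([-np.sin(a),np.cos(a)])
    for q in[(65,0,155),(-60,-26,169),(65,60,95),(65,-60,95)]:
        t=proj('top',[*(o+x*q[0]/1e3+y*q[1]/1e3),q[2]/1e3]);print(q,t.round(1),'crop',((t-[180,135])*3.4).round(0),proj('side',[*(o+x*q[0]/1e3+y*q[1]/1e3),q[2]/1e3]).round(1))
c=cv2.imread('pics/side0.png')[115:255,245:385];cv2.imwrite('pics/s.png',cv2.resize(c,None,fx=4.2,fy=4.2,interpolation=cv2.INTER_CUBIC))
```

```text
[np.uint8(162), np.uint8(162), np.uint8(162), np.uint8(106), np.uint8(161)]
(np.float64(279.2), np.float64(201.6)) c [0.4754 0.0233] yaw -6.6 sides [0.085 0.114 0.086 0.114] origin [0.5003 0.0204]
(65, 0, 155) [281.8 169.2] crop [346. 116.] [313.1 158.2]
(-60, -26, 169) [285.2 213.8] crop [358. 268.] [281.2 165.5]
(65, 60, 95) [263.8 170.3] crop [285. 120.] [307.1 163.3]
(65, -60, 95) [304.1 174.7] crop [422. 135.] [318.9 181.5]
(np.float64(213.3), np.float64(189.1)) c [0.5141 0.2138] yaw 1.4 sides [0.111 0.084 0.111 0.084] origin [0.5391 0.2144]
(65, 0, 155) [210.3 155.9] crop [103.  71.] [297.9 129.4]
(-60, -26, 169) [218.4 199. ] crop [131. 218.] [270.8 137. ]
(65, 60, 95) [195.3 160.4] crop [52. 86.] [291.1 135.8]
(65, -60, 95) [235.7 159.2] crop [190.  82.] [305.2 150.2]
(np.float64(376.7), np.float64(187.4)) c [ 0.5167 -0.2574] yaw 4.6 sides [0.114 0.086 0.114 0.085] origin [ 0.5416 -0.2554]
(65, 0, 155) [374.9 154.1] crop [663.  65.] [363.1 196.5]
(-60, -26, 169) [389.  196.6] crop [711. 210.] [335.  210.6]
(65, 60, 95) [352.8 159.8] crop [587.  84.] [350.9 201.2]
(65, -60, 95) [393.2 156.4] crop [725.  73.] [373.  221.6]
```

View pics/s.png

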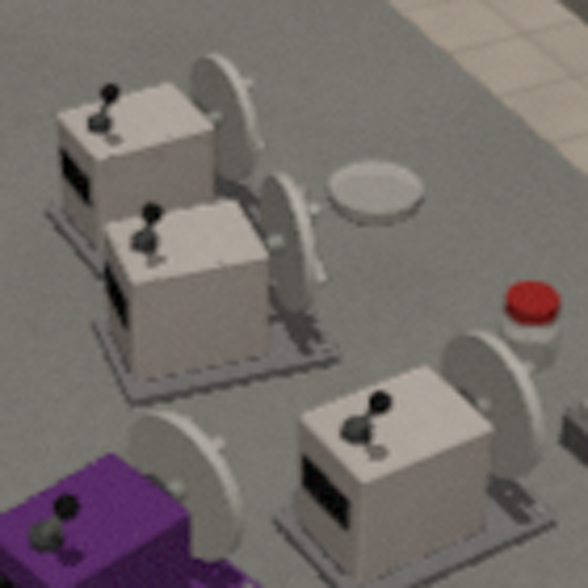

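Projected rims and balls land within about 3 mm of the picture, so these poses hold. Candidates are left (213,189), middle (279,202) and right (377,187); coloured ones are excluded. I start with the left one at rim (.604,.216), with the tool y axis along its axle and the jaws straddling the rim.

send_rows(linear=[[-0.055,-0.011,0],[-0.055,-0.011,0],[-0.055,-0.011,0],[-0.055,-0.011,0],[-0.055,-0.011,0],[-0.055,-0.011,0],[-0.055,-0.011,0],[-0.055,-0.011,0]], twist=[[0,0,0],[0,0,0],[0,0,0],[0,0,0],[0,0,0],[0,0,0],[0,0,0],[0,0,0]], gripper=[40,40,40,40,40,40,40,40])

```text
time: 1.1
ee_pos: [0.6008, 0.2168, 0.2449]
tcp_rot: [-180.0, -0.0, 153.6]
wrist_force: [0.7, 0.7, -0.8]
opening: 0.0341
grasp_force: 0.0
```

send_rows(linear=[[0,0,0],[0,0,0],[0,0,0],[0,0,0],[0,0,0],[0,0,0],[0,0,0],[0,0,0]], twist=[[0,0,0.9],[0,0,0.9],[0,0,0.9],[0,0,0.9],[0,0,0.9],[0,0,0.9],[0,0,0.82],[0,0,0]], gripper=[40,40,40,40,40,40,40,40])

```text
time: 2.1
ee_pos: [0.5995, 0.2181, 0.2448]
tcp_rot: [-180.0, 0.0, 91.5]
wrist_force: [0.3, -0.0, 0.6]
opening: 0.0342
grasp_force: 0.0
```

send_rows(linear=[[0,0.0045,0.017],[0,0,0.017],[0,0,0.017],[0,0,0.017],[0,0,0.01],[0,0,0.004],[0,0,0.002],[0,0,0]], twist=[[0,0,0],[0,0,0],[0,0,0],[0,0,0],[0,0,0],[0,0,0],[0,0,0],[0,0,0]], gripper=[40,40,40,40,40,40,40,40])

```text
time: 3.1
ee_pos: [0.6042, 0.2183, 0.1617]
tcp_rot: [180.0, -0.0, 91.4]
wrist_force: [0.2, -0.3, -0.6]
opening: 0.0338
grasp_force: 0.0
```

Run:
```python
from h import *
a=camera('side')[85:195,220:360];b=camera('top')[120:230,150:290]
f=lambda i:cv2.resize(i,None,fx=2.8,fy=2.8,interpolation=cv2.INTER_CUBIC)
cv2.imwrite('pics/d.png',np.hstack([f(a),f(b)])[:,:,::-1])
```

```text
(no output)
```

View pics/d.png

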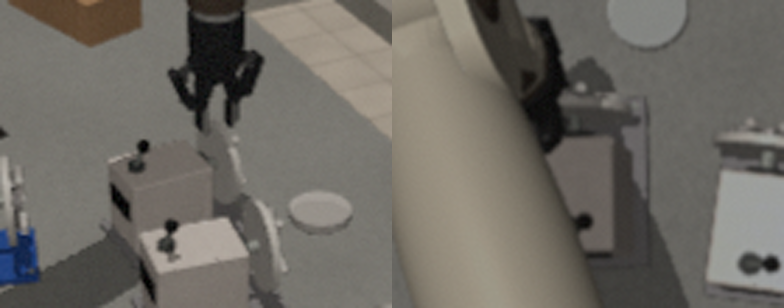

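The side view shows the fingers straddling the rim at about (215,115) in the crop, clear on both sides. I lower 4 mm and start pushing outward.

send_rows(linear=[[0,0,0.004],[0,0.002,0],[0,0.002,0],[0,0.002,0],[0,0.001,0],[0,0,0]], twist=[[0,0,0],[0,0,0],[0,0,0],[0,0,0],[0,0,0],[0,0,0]], gripper=[40,40,40,40,40,40])

```text
time: 3.95
ee_pos: [0.6111, 0.2184, 0.1573]
tcp_rot: [180.0, 0.0, 91.4]
wrist_force: [-0.3, 0.2, -0.8]
opening: 0.034
grasp_force: 0.0
```

send_rows(linear=[[0,0.001,0],[0,0.0005,0],[0,0,0]], twist=[[0,0,0],[0,0,0],[0,0,0]], gripper=[40,40,40])

```text
time: 4.32
ee_pos: [0.6126, 0.2185, 0.1573]
tcp_rot: [180.0, -0.0, 91.4]
wrist_force: [0.8, 0.9, 0.6]
opening: 0.0339
grasp_force: 0.0
```

send_rows(linear=[[0,0.001,0],[0,0.0005,0],[0,0,0]], twist=[[0,0,0],[0,0,0],[0,0,0]], gripper=[40,40,40])

```text
time: 4.7
ee_pos: [0.6141, 0.2185, 0.1572]
tcp_rot: [-180.0, 0.0, 91.4]
wrist_force: [-0.2, -0.3, 0.4]
opening: 0.0345
grasp_force: 0.0
```

send_rows(linear=[[0,0.001,0],[0,0.0005,0],[0,0,0]], twist=[[0,0,0],[0,0,0],[0,0,0]], gripper=[40,40,40])

```text
time: 5.08
ee_pos: [0.6156, 0.2185, 0.1573]
tcp_rot: [-180.0, 0.0, 91.4]
wrist_force: [-0.6, -0.3, -0.2]
opening: 0.0345
grasp_force: 0.0
```

send_rows(linear=[[0,0.001,0],[0,0.0005,0],[0,0,0]], twist=[[0,0,0],[0,0,0],[0,0,0]], gripper=[40,40,40])

```text
time: 5.45
ee_pos: [0.6171, 0.2186, 0.1573]
tcp_rot: [180.0, -0.0, 91.4]
wrist_force: [0.2, -0.0, -0.9]
opening: 0.0342
grasp_force: 0.0
```

send_rows(linear=[[0,0.001,0],[0,0.0005,0],[0,0,0]], twist=[[0,0,0],[0,0,0],[0,0,0]], gripper=[40,40,40])

```text
time: 5.82
ee_pos: [0.6186, 0.2186, 0.1573]
tcp_rot: [-180.0, -0.0, 91.4]
wrist_force: [-0.7, -0.4, -0.3]
opening: 0.0339
grasp_force: 0.0
```

send_rows(linear=[[0,0.001,0],[0,0.0005,0],[0,0,0]], twist=[[0,0,0],[0,0,0],[0,0,0]], gripper=[40,40,40])

```text
time: 6.2
ee_pos: [0.6198, 0.2187, 0.1573]
tcp_rot: [-180.0, -0.0, 91.4]
wrist_force: [-2.7, -1.1, 1.3]
opening: 0.0341
grasp_force: 1.5
```

send_rows(linear=[[0,0.0006,0],[0,0,0],[0,0,0],[0,0,0],[0,0,0]], twist=[[0,0,0],[0,0,0],[0,0,0],[0,0,0],[0,0,0]], gripper=[40,40,40,40,40])

```text
time: 6.82
ee_pos: [0.6203, 0.2187, 0.1573]
tcp_rot: [-180.0, -0.0, 91.4]
wrist_force: [-5.0, 0.2, 2.2]
opening: 0.0341
grasp_force: 2.6
```

send_rows(linear=[[0,0.0003,0],[0,0,0],[0,0,0],[0,0,0],[0,0,0]], twist=[[0,0,0],[0,0,0],[0,0,0],[0,0,0],[0,0,0]], gripper=[40,40,40,40,40])

```text
time: 7.45
ee_pos: [0.6204, 0.2187, 0.1573]
tcp_rot: [-179.9, -0.0, 91.4]
wrist_force: [-6.1, -0.3, 2.0]
opening: 0.0345
grasp_force: 2.9
```

send_rows(linear=[[0,-0.003,0],[0,-0.003,0],[0,-0.004,0],[0,-0.004,0],[0,-0.004,0],[0,-0.003,0],[0,-0.002,0],[0,0,0]], twist=[[0,0,0],[0,0,0],[0,0,0],[0,0,0],[0,0,0],[0,0,0],[0,0,0],[0,0,0]], gripper=[40,40,40,40,40,40,40,40])

```text
time: 8.45
ee_pos: [0.5979, 0.2181, 0.1574]
tcp_rot: [180.0, -0.0, 91.4]
wrist_force: [-0.2, 0.1, 0.3]
opening: 0.0339
grasp_force: 0.0
```

send_rows(linear=[[0,-0.001,0],[0,-0.0005,0],[0,0,0]], twist=[[0,0,0],[0,0,0],[0,0,0]], gripper=[40,40,40])

```text
time: 8.82
ee_pos: [0.5965, 0.2181, 0.1573]
tcp_rot: [-180.0, 0.0, 91.4]
wrist_force: [-0.3, 0.7, -0.4]
opening: 0.0341
grasp_force: 0.0
```

send_rows(linear=[[0,-0.001,0],[0,-0.0005,0],[0,0,0]], twist=[[0,0,0],[0,0,0],[0,0,0]], gripper=[40,40,40])

```text
time: 9.2
ee_pos: [0.5949, 0.2181, 0.1573]
tcp_rot: [180.0, -0.0, 91.4]
wrist_force: [0.3, 0.2, 0.6]
opening: 0.0339
grasp_force: 0.1
```

send_rows(linear=[[0,-0.001,0],[0,-0.0005,0],[0,0,0]], twist=[[0,0,0],[0,0,0],[0,0,0]], gripper=[40,40,40])

```text
time: 9.57
ee_pos: [0.5938, 0.218, 0.1574]
tcp_rot: [180.0, -0.0, 91.4]
wrist_force: [4.4, -0.2, -1.5]
opening: 0.0337
grasp_force: 2.0
```

The left wheel is sound: the total travel equals the jaw gap, with no free play. I finish the press, then lift and move to the middle rotator.

send_rows(linear=[[0,-0.0004,0],[0,0,0],[0,0,0],[0,0,0],[0,0,0]], twist=[[0,0,0],[0,0,0],[0,0,0],[0,0,0],[0,0,0]], gripper=[40,40,40,40,40])

```text
time: 10.2
ee_pos: [0.5934, 0.218, 0.1574]
tcp_rot: [179.9, -0.0, 91.4]
wrist_force: [6.0, 1.0, -0.5]
opening: 0.0343
grasp_force: 2.7
```

send_rows(linear=[[0,0.007,0],[0,0.006,0],[0,0,-0.03],[0,0,-0.03],[-0.051,-0.011,0],[-0.051,-0.011,0],[-0.051,-0.011,0],[-0.051,-0.011,0]], twist=[[0,0,0],[0,0,0],[0,0,0],[0,0,0],[0,0,0],[0,0,0],[0,0,0],[0,0,0.8]], gripper=[40,40,40,40,40,40,40,40])

```text
time: 11.2
ee_pos: [0.5666, 0.0118, 0.2173]
tcp_rot: [-180.0, -0.0, 83.3]
wrist_force: [0.6, 0.7, 0.8]
opening: 0.0345
grasp_force: 0.0
```

send_rows(linear=[[0,0,0],[0,0,0]], twist=[[0,0,0],[0,0,0]], gripper=[40,40])

```text
time: 11.45
ee_pos: [0.5672, 0.0133, 0.2173]
tcp_rot: [-180.0, -0.0, 83.4]
wrist_force: [0.5, 0.5, -0.4]
opening: 0.0339
grasp_force: 0.0
```

send_rows(linear=[[0,0,0.02],[0,0,0.02],[0,0,0.01],[0,0,0.01],[0,0.003,0],[0,0.003,0],[0,0.002,0],[0,0,0]], twist=[[0,0,0],[0,0,0],[0,0,0],[0,0,0],[0,0,0],[0,0,0],[0,0,0],[0,0,0]], gripper=[40,40,40,40,40,40,40,40])

```text
time: 12.45
ee_pos: [0.5753, 0.0123, 0.1576]
tcp_rot: [180.0, -0.0, 83.4]
wrist_force: [0.3, -0.0, -0.5]
opening: 0.0343
grasp_force: 0.0
```

send_rows(linear=[[0,0.001,0],[0,0.0005,0],[0,0,0]], twist=[[0,0,0],[0,0,0],[0,0,0]], gripper=[40,40,40])

```text
time: 12.82
ee_pos: [0.5765, 0.0122, 0.1573]
tcp_rot: [180.0, 0.0, 83.4]
wrist_force: [-0.4, -0.1, 0.5]
opening: 0.0342
grasp_force: 0.0
```

send_rows(linear=[[0,0.001,0],[0,0.0005,0],[0,0,0]], twist=[[0,0,0],[0,0,0],[0,0,0]], gripper=[40,40,40])

```text
time: 13.2
ee_pos: [0.578, 0.012, 0.1573]
tcp_rot: [-180.0, 0.0, 83.4]
wrist_force: [-0.8, 0.0, 0.8]
opening: 0.034
grasp_force: 0.0
```

send_rows(linear=[[0,0.001,0],[0,0.0005,0],[0,0,0]], twist=[[0,0,0],[0,0,0],[0,0,0]], gripper=[40,40,40])

```text
time: 13.58
ee_pos: [0.5795, 0.0119, 0.1573]
tcp_rot: [-180.0, 0.0, 83.4]
wrist_force: [-0.3, 0.9, -0.3]
opening: 0.0341
grasp_force: 0.0
```

send_rows(linear=[[0,0.001,0],[0,0.0005,0],[0,0,0]], twist=[[0,0,0],[0,0,0],[0,0,0]], gripper=[40,40,40])

```text
time: 13.95
ee_pos: [0.581, 0.0117, 0.1573]
tcp_rot: [-180.0, -0.0, 83.4]
wrist_force: [-0.4, -0.2, 0.6]
opening: 0.0343
grasp_force: 0.1
```

send_rows(linear=[[0,0.001,0],[0,0.0005,0],[0,0,0]], twist=[[0,0,0],[0,0,0],[0,0,0]], gripper=[40,40,40])

```text
time: 14.32
ee_pos: [0.5825, 0.0115, 0.1573]
tcp_rot: [180.0, 0.0, 83.4]
wrist_force: [0.7, -0.6, -0.0]
opening: 0.0341
grasp_force: 0.1
```

send_rows(linear=[[0,0.001,0],[0,0.0005,0],[0,0,0]], twist=[[0,0,0],[0,0,0],[0,0,0]], gripper=[40,40,40])

```text
time: 14.7
ee_pos: [0.584, 0.0114, 0.1573]
tcp_rot: [180.0, 0.0, 83.4]
wrist_force: [-0.6, -0.2, 0.2]
opening: 0.0345
grasp_force: 0.1
```

send_rows(linear=[[0,0.001,0],[0,0.0005,0],[0,0,0]], twist=[[0,0,0],[0,0,0],[0,0,0]], gripper=[40,40,40])

```text
time: 15.08
ee_pos: [0.5854, 0.0112, 0.1573]
tcp_rot: [-180.0, 0.0, 83.4]
wrist_force: [-0.6, 0.7, 0.4]
opening: 0.0343
grasp_force: 0.4
```

send_rows(linear=[[0,0.001,0],[0,0,0],[0,0,0]], twist=[[0,0,0],[0,0,0],[0,0,0]], gripper=[40,40,40])

```text
time: 15.45
ee_pos: [0.5861, 0.0111, 0.1572]
tcp_rot: [-180.0, 0.0, 83.4]
wrist_force: [-3.9, 0.8, 0.8]
opening: 0.0342
grasp_force: 2.0
```

send_rows(linear=[[0,0.0006,0],[0,0,0],[0,0,0],[0,0,0],[0,0,0],[0,0,0]], twist=[[0,0,0],[0,0,0],[0,0,0],[0,0,0],[0,0,0],[0,0,0]], gripper=[40,40,40,40,40,40])

```text
time: 16.2
ee_pos: [0.5866, 0.011, 0.1572]
tcp_rot: [-179.9, 0.0, 83.4]
wrist_force: [-6.2, 0.4, 1.7]
opening: 0.0342
grasp_force: 2.8
```

send_rows(linear=[[0,-0.003,0],[0,-0.003,0],[0,-0.004,0],[0,-0.004,0],[0,-0.004,0],[0,-0.004,0],[0,-0.002,0],[0,0,0]], twist=[[0,0,0],[0,0,0],[0,0,0],[0,0,0],[0,0,0],[0,0,0],[0,0,0],[0,0,0]], gripper=[40,40,40,40,40,40,40,40])

```text
time: 17.2
ee_pos: [0.5631, 0.0138, 0.1573]
tcp_rot: [180.0, 0.0, 83.4]
wrist_force: [0.0, -0.5, 0.4]
opening: 0.0343
grasp_force: 0.0
```

send_rows(linear=[[0,-0.001,0],[0,-0.0005,0],[0,0,0]], twist=[[0,0,0],[0,0,0],[0,0,0]], gripper=[40,40,40])

```text
time: 17.58
ee_pos: [0.5617, 0.0139, 0.1573]
tcp_rot: [180.0, -0.0, 83.4]
wrist_force: [1.2, 0.7, 0.1]
opening: 0.034
grasp_force: 0.2
```

send_rows(linear=[[0,-0.001,0],[0,-0.0005,0],[0,0,0]], twist=[[0,0,0],[0,0,0],[0,0,0]], gripper=[40,40,40])

```text
time: 17.95
ee_pos: [0.5601, 0.0141, 0.1573]
tcp_rot: [-180.0, -0.0, 83.4]
wrist_force: [0.4, -0.2, -0.0]
opening: 0.0345
grasp_force: 0.1
```

The middle wheel gives way freely, so it is the worn one. I continue to the box end.

send_rows(linear=[[0,-0.001,0],[0,-0.001,0],[0,-0.001,0],[0,0,0]], twist=[[0,0,0],[0,0,0],[0,0,0],[0,0,0]], gripper=[40,40,40,40])

```text
time: 18.45
ee_pos: [0.5571, 0.0145, 0.1573]
tcp_rot: [-180.0, 0.0, 83.4]
wrist_force: [-0.7, 0.7, 0.1]
opening: 0.0343
grasp_force: 0.1
```

send_rows(linear=[[0,-0.001,0],[0,-0.0005,0],[0,0,0]], twist=[[0,0,0],[0,0,0],[0,0,0]], gripper=[40,40,40])

```text
time: 18.82
ee_pos: [0.5557, 0.0146, 0.1573]
tcp_rot: [-180.0, -0.0, 83.4]
wrist_force: [-0.1, 0.5, 0.2]
opening: 0.0344
grasp_force: 0.1
```

send_rows(linear=[[0,-0.001,0],[0,-0.0005,0],[0,0,0]], twist=[[0,0,0],[0,0,0],[0,0,0]], gripper=[40,40,40])

```text
time: 19.2
ee_pos: [0.5542, 0.0148, 0.1573]
tcp_rot: [-180.0, -0.0, 83.4]
wrist_force: [0.5, 1.5, 0.5]
opening: 0.0341
grasp_force: 0.1
```

send_rows(linear=[[0,-0.001,0],[0,-0.0005,0],[0,0,0]], twist=[[0,0,0],[0,0,0],[0,0,0]], gripper=[40,40,40])

```text
time: 19.58
ee_pos: [0.5527, 0.015, 0.1573]
tcp_rot: [-180.0, -0.0, 83.4]
wrist_force: [0.2, 0.2, 0.2]
opening: 0.0343
grasp_force: 0.1
```

send_rows(linear=[[0,-0.001,0],[0,-0.0005,0],[0,0,0]], twist=[[0,0,0],[0,0,0],[0,0,0]], gripper=[40,40,40])

```text
time: 19.95
ee_pos: [0.5512, 0.0151, 0.1573]
tcp_rot: [-180.0, -0.0, 83.4]
wrist_force: [0.2, -1.6, -0.2]
opening: 0.0338
grasp_force: 0.1
```

send_rows(linear=[[0,-0.001,0],[0,-0.0004,0],[0,0,0]], twist=[[0,0,0],[0,0,0],[0,0,0]], gripper=[40,40,40])

```text
time: 20.32
ee_pos: [0.5498, 0.0153, 0.1573]
tcp_rot: [180.0, 0.0, 83.4]
wrist_force: [-0.1, 0.2, -0.5]
opening: 0.0344
grasp_force: 0.1
```

send_rows(linear=[[0,-0.001,0],[0,0,0],[0,0,0]], twist=[[0,0,0],[0,0,0],[0,0,0]], gripper=[40,40,40])

```text
time: 20.7
ee_pos: [0.549, 0.0154, 0.1573]
tcp_rot: [180.0, -0.0, 83.4]
wrist_force: [1.1, 0.5, -0.3]
opening: 0.0342
grasp_force: 0.9
```

send_rows(linear=[[0,-0.001,0],[0,0,0],[0,0,0],[0,0,0]], twist=[[0,0,0],[0,0,0],[0,0,0],[0,0,0]], gripper=[40,40,40,40])

```text
time: 21.2
ee_pos: [0.5481, 0.0155, 0.1573]
tcp_rot: [180.0, -0.0, 83.4]
wrist_force: [4.4, -0.0, -1.3]
opening: 0.0342
grasp_force: 2.5
```

send_rows(linear=[[0,-0.0004,0],[0,0,0],[0,0,0],[0,0,0],[0,0,0],[0,0,0]], twist=[[0,0,0],[0,0,0],[0,0,0],[0,0,0],[0,0,0],[0,0,0]], gripper=[40,40,40,40,40,40])

```text
time: 21.95
ee_pos: [0.5479, 0.0155, 0.1573]
tcp_rot: [179.9, -0.0, 83.4]
wrist_force: [6.0, -0.5, -2.3]
opening: 0.0341
grasp_force: 2.9
```

Box end reached at 6 N. I back off, lift, shut the gripper and go to the −y side of this rotator's lever.

send_rows(linear=[[0,0.004,0],[0,0.004,0],[0,0,-0.03],[0,0,-0.03],[0,0,-0.03],[-0.022,-0.038,0],[-0.022,-0.038,0],[-0.022,-0.038,0]], twist=[[0,0,0],[0,0,0],[0,0,0],[0,0,0],[0,0,0],[0,0,0],[0,0,0],[0,0,0]], gripper=[40,40,40,40,40,0,0,0])

```text
time: 22.95
ee_pos: [0.4332, -0.0382, 0.2471]
tcp_rot: [-179.9, 0.0, 83.4]
wrist_force: [-0.6, -0.7, 0.7]
opening: 0.0002
grasp_force: 0.0
```

send_rows(linear=[[0,0,0],[0,0,0],[0,0,0.02],[0,0,0.02],[0,0,0.02],[0,0,0.01],[0,0,0.005],[0,0,0]], twist=[[0,0,0],[0,0,0],[0,0,0],[0,0,0],[0,0,0],[0,0,0],[0,0,0],[0,0,0]], gripper=[0,0,0,0,0,0,0,0])

```text
time: 23.95
ee_pos: [0.4348, -0.0377, 0.1724]
tcp_rot: [180.0, 0.0, 83.4]
wrist_force: [1.0, 1.0, -0.3]
opening: -0.0
grasp_force: 0.0
```

Run:
```python
from h import *
a=camera('side')[95:215,220:360];b=camera('top')[130:250,220:360]
f=lambda i:cv2.resize(i,None,fx=2.8,fy=2.8,interpolation=cv2.INTER_CUBIC)
cv2.imwrite('pics/e.png',np.hstack([f(a),f(b)])[:,:,::-1])
```

```text
(no output)
```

View pics/e.png

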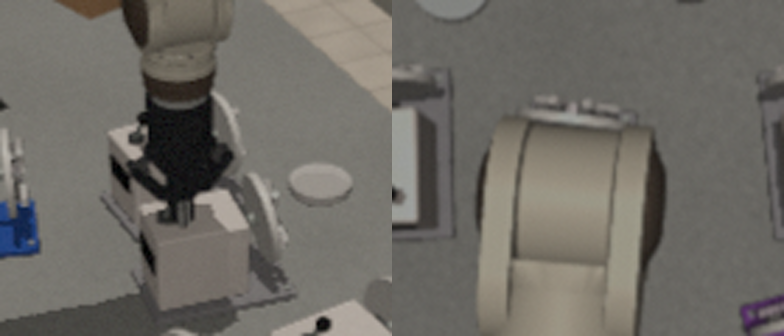

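The side view shows the shut fingertips beside the lever, with the wheel leaning toward the box. Now I swing the lever toward +y.

send_rows(linear=[[0.01,0,0],[0.008,0,0],[0.007,0,0],[0.007,0,0],[0.007,0,0],[0.007,0,0],[0.007,0,0],[0.005,0,0]], twist=[[0,0,0],[0,0,0],[0,0,0],[0,0,0],[0,0,0],[0,0,0],[0,0,0],[0,0,0]], gripper=[0,0,0,0,0,0,0,0])

```text
time: 25.05
ee_pos: [0.4413, 0.0203, 0.1722]
tcp_rot: [-180.0, -0.0, 83.4]
wrist_force: [0.6, -1.4, 0.1]
opening: 0.0003
grasp_force: 0.6
```

send_rows(linear=[[0.002,0,0],[0.002,0,0],[0.001,0,0],[0,0,0]], twist=[[0,0,0],[0,0,0],[0,0,0],[0,0,0]], gripper=[0,0,0,0])

```text
time: 25.55
ee_pos: [0.4417, 0.0248, 0.1722]
tcp_rot: [-180.0, -0.0, 83.4]
wrist_force: [-1.0, -0.5, -0.3]
opening: -0.0001
grasp_force: 0.2
```

send_rows(linear=[[0.001,0,0],[0.001,0,0],[0.001,0,0],[0,0,0]], twist=[[0,0,0],[0,0,0],[0,0,0],[0,0,0]], gripper=[0,0,0,0])

```text
time: 26.05
ee_pos: [0.4422, 0.0279, 0.1723]
tcp_rot: [180.0, -0.0, 83.4]
wrist_force: [-1.5, -0.6, -0.5]
opening: -0.0003
grasp_force: 0.4
```

send_rows(linear=[[0.001,0,0],[0.001,0,0],[0,0,0]], twist=[[0,0,0],[0,0,0],[0,0,0]], gripper=[0,0,0])

```text
time: 26.42
ee_pos: [0.4424, 0.0298, 0.1723]
tcp_rot: [180.0, -0.0, 83.4]
wrist_force: [0.5, -1.1, -0.8]
opening: -0.0003
grasp_force: 0.4
```

send_rows(linear=[[0.001,0,0],[0.001,0,0],[0,0,0]], twist=[[0,0,0],[0,0,0],[0,0,0]], gripper=[0,0,0])

```text
time: 26.8
ee_pos: [0.4427, 0.0318, 0.1723]
tcp_rot: [180.0, -0.0, 83.4]
wrist_force: [-0.4, -0.8, 0.3]
opening: 0.0001
grasp_force: 0.4
```

send_rows(linear=[[0.001,0,0],[0,0,0]], twist=[[0,0,0],[0,0,0]], gripper=[0,0])

```text
time: 27.05
ee_pos: [0.4428, 0.0328, 0.1723]
tcp_rot: [180.0, -0.0, 83.4]
wrist_force: [-0.2, -1.2, -0.2]
opening: -0.0004
grasp_force: 0.4
```

send_rows(linear=[[0.001,0,0],[0.001,0,0],[0,0,0]], twist=[[0,0,0],[0,0,0],[0,0,0]], gripper=[0,0,0])

```text
time: 27.42
ee_pos: [0.443, 0.0348, 0.1723]
tcp_rot: [-180.0, -0.0, 83.4]
wrist_force: [0.0, -0.1, 0.1]
opening: -0.0001
grasp_force: 0.5
```

send_rows(linear=[[0.001,0,0],[0,0,0]], twist=[[0,0,0],[0,0,0]], gripper=[0,0])

```text
time: 27.68
ee_pos: [0.443, 0.0351, 0.1723]
tcp_rot: [180.0, 0.1, 83.4]
wrist_force: [-0.8, -5.7, -0.3]
opening: 0.0001
grasp_force: 2.8
```

The lever is at its stop. I back off, lift and move aside.

send_rows(linear=[[-0.01,0,0],[-0.03,0,0],[0,0,-0.05],[0,0,-0.05],[-0.05,-0.02,0],[-0.05,-0.03,0],[-0.05,-0.03,0],[0,0,0]], twist=[[0,0,0],[0,0,0],[0,0,0],[0,0,0],[0,0,0],[0,0,0],[0,0,0],[0,0,0]], gripper=[0,0,0,0,0,0,0,0])

```text
time: 28.68
ee_pos: [0.3399, -0.1464, 0.2729]
tcp_rot: [179.9, 0.0, 83.1]
wrist_force: [1.0, 1.0, -0.5]
opening: 0.0001
grasp_force: 0.0
```

Run:
```python
from h import *
print(bot.get_obs()['ee_pos'])
a=camera('side')[115:255,245:385];b=camera('top')[110:250,190:330]
f=lambda i:cv2.resize(i,None,fx=2.8,fy=2.8,interpolation=cv2.INTER_CUBIC)
cv2.imwrite('pics/f.png',np.hstack([f(a),f(b)])[:,:,::-1])
```

```text
[ 0.33985956 -0.14638005  0.27285599]
```

View pics/f.png

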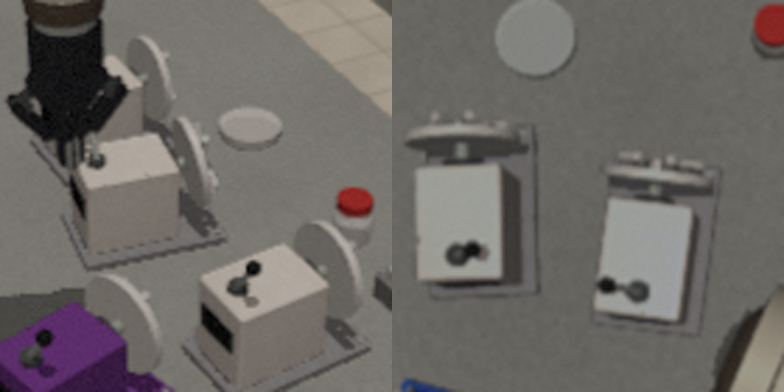

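The middle lever's ball is now at (605,285) in the crop, over to +y (off). Its wheel still leans to the box, and the levers of the other two still lean right (on).

```bash
python3 -c "
from workcell import ticket;print(ticket.job_done())"
```

```text
the job is handed in; nothing more can be done
None
```

I found the worn bearing on the middle white rotator, left its wheel tipped to the box end and its lever fully off, and handed the job in; the left wheel was sound, and I did not rock the right one because the worn one was already found.

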